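Hold the hood's spring-return key switch turned

ROBOT

A 7-joint arm with a two-finger parallel gripper is mounted at the origin on a cart in front of the work surface, level with it; the furniture and walls round the work are solid. World frame = base frame: x ahead of the robot, y to its left, z up, the work surface at z = 0. Lengths are in m, angles in rad, forces in N, time in s.
With the tool pointing down it reaches from about 0.4 to 0.85 m from the base axis. Payload 10.4 kg.
Tool frame: the origin (TCP) lies between the finger pads; the fingertips stand 11 mm ahead of it and the grasp point (between the pads) lies 8 mm behind it (r.tcp_to_tips is the distance from the TCP to the fingertips, in m); z points along the fingers, y is the line along which they close (so a half turn about z gives the same grasp; the last joint's range is limited). The gripper opens to 87 mm and grips with 3 to 60 N. Pads are 19 mm wide; open, the fingers measure 117 mm over their backs; the gripper's body (75 mm by 190 mm) begins 51 mm behind the grasp point.
Start: joints at [-1.24, 0.332, -0.065, 1.46, 0.022, 1.35, -0.088], TCP at [0.217, 0.586, 0.234] pointing down, gripper open.
Joint ranges: [-2.6, 2.6], [-0.5, 2.12], [-1.47, 1.34], [0.16, 2.42], [-1.27, 4.41], [0.06, 2.06], [-2.6, 2.6]. Speed limits (rad/s): [2.22, 2.22, 2.79, 2.79, 3.14, 3.14, 3.14].

INTERFACE

Orientations are given as a unit quaternion [x, y, z, w].
In Python, from bench import r gives the robot as it stands. The module is installed in compiled form; this text tells all that it offers.
- The arm moves only by the shell command python3 -m crank 'ROWS' [FORCE]. ROWS is JSON, a list of rows, each an object of numbers: "claw": the closure, from -1 (fully open) to 1 (shut); "dx", "dy", "dz": the shift along the tool's x, y, z each as a share of 3 cm, from -1 to 1; "ax", "ay", "az": the turn, a rotation vector about the tool's x, y, z each as a share of 6 degrees, from -1 to 1. A call has 1 to 8 rows; each row shifts and turns the commanded pose from where the row before left it, along the tool's axes as they then stand; what a row does not reach is not made up. A row lasts 1/12 s, in which the tool goes at most 41.7 mm and 7.16 degrees, less where a joint would pass 70% of its speed; a pose out of reach is approached as far as the arm can. A call with a number of a shift or a turn outside -1 to 1 is refused whole. A call with a gripper value outside its range is refused whole. The fingers move at their own pace and stop on an object; FORCE is the grip in N (left out, the last holds). Time passes only in rows, so rows that do not move let the fingers close. It gives the time, the measured TCP pose, the force, the opening and the grip force at its end, in the units of the state.
- r.read_state(): the state, without advancing time (a new reading comes with each control period).
- r.camera(name): name is "scene" or "side" or "wrist"; returns a dict with "color" (400x640x3 uint8, red, green, blue), "mtx" (3x3 intrinsics, pixels), "R" (3x3) and "t" (3): a world point X has camera coordinates R X + t; the wrist camera has in their place "hand_eye" (4x4, takes a point from camera to tool coordinates, whose origin is the TCP and whose axes are the flange's). Camera axes: x right, y down, z forward; pixel columns grow to the right and rows downward; lengths in m; the calibration is good to about 2 mm. The wrist camera is an equidistant fisheye: a pixel r from the principal point sees the ray r / f radians off the axis. A picture is of the moment at which its call begins: read the wrist's pose just before it. There is no depth.
- r.close_job(): hands the job in; it is judged then, once.
The state is a dict: "time": time; "joint_positions": joint angles; "joint_vel": joint speeds; "joint_torque": joint torques, N m; "ee_pos": TCP position; "eef_rot": TCP orientation; "ft_force": force on the tool from outside, world axes, zero at the start; "torque": the same for the moment, N m; "width": finger opening in m; "grip_force": force on a finger pad.
Only numpy, scipy, OpenCV 4.12 (cv2) and the standard library are available. Lean on these libraries where they do the work, as an engineer would, in place of code of your own. Each camera call takes 0.05 s, during which the arm holds its last target. There are 200 camera calls.

TASK

Take the key with the flat rectangular bow out of the key stand, put it in the lock of the key box and work it past the sticky pins by turning it slightly to and fro until it sits fully home with its collar on the lock face. Then turn it clockwise a quarter turn to the stop and finish while still gripping the key and holding it turned against the spring. Leave the round-bow key and everything else on the bench where it is.

Things in the scene. Friction and masses are not known exactly. Their poses are not given: they have to be found in the camera images.
- key_bow (a point): The key to use: centre of its grip, a black flat rectangular bow 10 mm thick (x), 30 wide (y), 44 high (z), upright, z up. The collar disc below it (steel, 36 mm across, 4 thick) has its top 22 mm and underside 26 mm below this point, the blade tip 56 mm below. Half a turn about z makes no difference. About 50 g. It stands in a slot of the key stand and lifts straight out.
- key_collar (a point): Centre of the underside of that key's collar; axes as key_bow. Below it the flat steel blade: 5 mm thick (x), 26 wide (y), 30 long, notched on both edges. In the stand the collar rests on the stand's top.
- keyway (a point): Centre of the round lock face on the key box (top of the steel bezel ring, 54 mm above the surface); z up, y along the key slot while the lock is at rest. The brass slot, 29 x 8 mm, starts 2 mm below the face and leads straight down. The key is home when its collar lies on the bezel: collar underside at this point.
- pin_level (a point): Point 18 mm straight below keyway, where the sticky pins catch the blade tip (collar still 12 mm up): the inner passage is twisted from the slot's rest direction by a hidden 0.39 to 0.55 rad, one way or the other. Turn the key that way, cylinder and all, pressing lightly: within about 0.08 rad of the right turn it drops the last 12 mm. Pushing harder does not help.
- key_cylinder (a joint): Turn of the brass lock cylinder, rad: 0 at rest, positive clockwise from above, stop at 1.45 (about a quarter turn), other stop at -0.7. A spring (0.06 N m/rad) returns it to 0. It turns with the inserted key; the blade has about 0.12 rad of play in the slot either way, so turn the key that much further. After the pins it turns freely only with the key home.
- lock: Key box, grey, fixed, 140 (x) x 80 (y) x 50 mm high; origin at the centre of its underside, z up. The keyway lies at x = -30 mm; a white lamp at x = +38 mm, up to 62 mm high.
- stand: Key stand, grey block, fixed, 50 (x) x 125 (y) x 35 mm high, origin at the centre of its underside; two slots at y = -36 and +36 mm hold one key each, blade width along y; which key is where varies.
- round_key: The other key, NOT to be used: same blade size, but its black bow is a round disc (36 mm across, 10 mm thick). Origin at the blade tip, z up. It stands in the other slot of the stand.
- reagent_bottle: small white bottle, 31 mm across, 66 mm high, between stand and key box; leave alone
- reagent_bottle_b: small white bottle, 31 mm across, 66 mm high, at the back; leave alone
- ethanol_bottle: bottle, 56 mm across, 104 mm high, at the back left; leave alone
- tip_box: pipette tip box with lid, 92 x 122 x 58 mm, at the back; leave alone
- tape_roll: tape roll lying flat, 90 mm across, 19 mm high, at the back right; leave alone
- marker: black marker pen, 130 mm long, 13 mm thick, lying in front, near the robot; leave alone

How it is judged:
By the outcome, as a careful person would: the job done as asked, in the order asked, and still so for the second after the job is handed in, while the arm keeps its last pose, push and grip.
It also fails if it takes over 51 s, if anything falls off the work surface, if the arm or the gripper's body presses on something with over 40 N, if the wrist force passes 120 N, or if a joint passes its speed limit or range.

## Working session

There is one attempt and no reset: what is moved stays moved. The work goes in short steps, Python scripts to look and compute and a shell command to move; the robot and the scene stay as the last step left them, time stands still between calls to the robot, and variables do not carry over. Pictures are saved under pics/ and viewed, at most 10 in all, crops included, and the job is handed in when it is done.

```bash
mkdir -p pics
python3 - <<'E'
from bench import r
import cv2,numpy as np
s=r.read_state(); print(s)
for n in ("scene","side","wrist"):
    c=r.camera(n); cv2.imwrite(f"pics/{n}0.png",c["color"][:,:,::-1])
    np.savez(f"{n}0.npz",**c); print(n,c["mtx"].tolist(),[c[k].tolist() for k in("R","t","hand_eye") if k in c])
E
```

```text
{'time': 0.0, 'joint_positions': array([-1.23957816,  0.33284648, -0.06468889,  1.46095963,  0.02161821,
        1.34988712, -0.08850054]), 'joint_vel': array([-0.00048532, -0.00098203,  0.00152755,  0.00118793,  0.00171915,
       -0.0001474 ,  0.00102365]), 'joint_torque': array([-1.61972890e-03, -6.23236012e+01,  2.37074535e-02, -3.89911258e+01,
       -6.13396545e-02,  3.94706300e-02,  9.69849975e-05]), 'ee_pos': array([0.21643823, 0.58592714, 0.23276102]), 'eef_rot': array([ 1.75980644e-01,  9.84393376e-01, -6.97682035e-04, -8.03234353e-05]), 'ft_force': array([-0.48825343,  0.5361281 ,  0.0074385 ]), 'torque': array([-0.03586411, -0.00078565,  0.01570014]), 'grip_force': 0.0, 'width': 0.08708848519596196}
scene [[493.4579875080715, 0.0, 313.81412332652883], [0.0, 493.4579875080715, 194.93776838458936], [0.0, 0.0, 1.0]] [[[0.6935259533599742, -0.720402024208546, 0.006532651251096287], [-0.4323640117879452, -0.42345272495766756, -0.796083633192242], [0.5762665297644596, 0.5492801773613859, -0.6051513640661087]], [-0.4011795620725819, 0.3139588406768385, 0.9795247200254534]]
side [[469.0170964780217, 0.0, 324.95830590596637], [0.0, 469.0170964780217, 196.62933859047564], [0.0, 0.0, 1.0]] [[[0.523314794735037, -0.8519696972264359, -0.017007663546822677], [-0.4118491471797708, -0.23540101713236686, -0.8803218962972255], [0.7460039581521817, 0.4676900641888202, -0.4740718281867584]], [-0.2907692185365746, 0.2921014917647107, 0.525022414555135]]
wrist [[309.70691628693146, 0.0, 321.83651539149696], [0.0, 309.70691628693146, 200.6791248362349], [0.0, 0.0, 1.0]] [[[0.0006676222255340486, -0.9685199878827105, -0.248934905853391, 0.06830965809506985], [0.999999670666786, 0.0005317315739804827, 0.0006131295551025634, 0.00021821167882607462], [-0.0004614616799702495, -0.2489352332097767, 0.9685200239127276, -0.15102474262768642], [0.0, 0.0, 0.0, 1.0]]]
```

View pics/scene0.png

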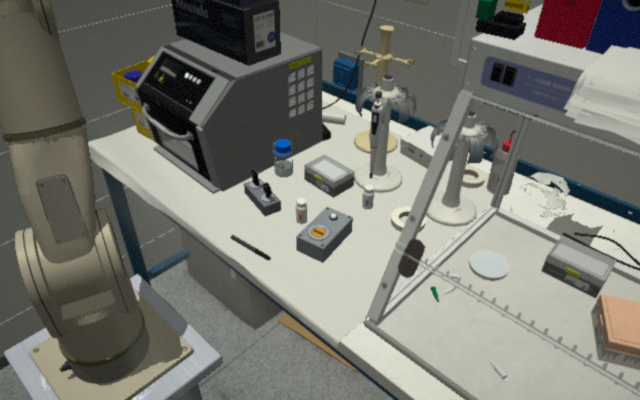

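View pics/side0.png

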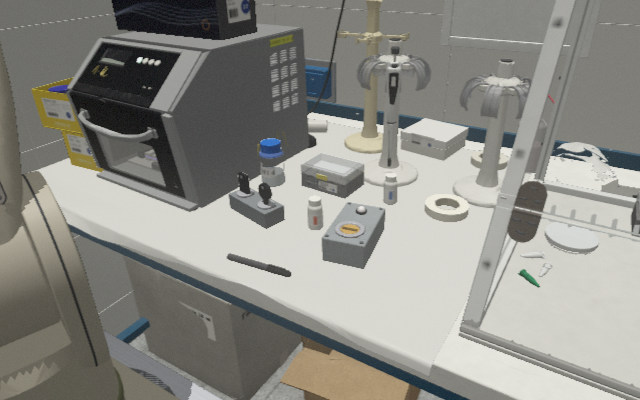

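View pics/wrist0.png

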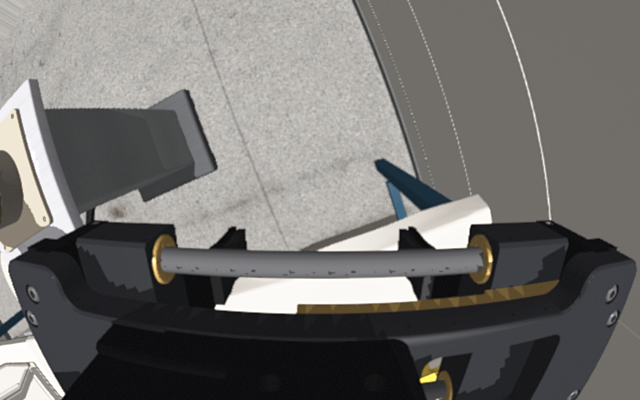

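The scene and side views show the stand at about (263,196) and (257,205), the key box at (325,232) and (354,232), and the bottles and marker around them. The wrist view isn't over the bench yet. I'll enlarge the stand and lock.

Run:
```python
import cv2,numpy as np
a=cv2.imread("pics/scene0.png");b=cv2.imread("pics/side0.png")
def c(i,x,y,w=66,h=50): return cv2.resize(i[y:y+h,x:x+w],(396,300),interpolation=cv2.INTER_CUBIC)
cv2.imwrite("pics/m1.png",np.vstack([np.hstack([c(a,230,166),c(b,224,170)]),np.hstack([c(a,292,206),c(b,320,200,80,66)])]))
```

```text
(no output)
```

View pics/m1.png

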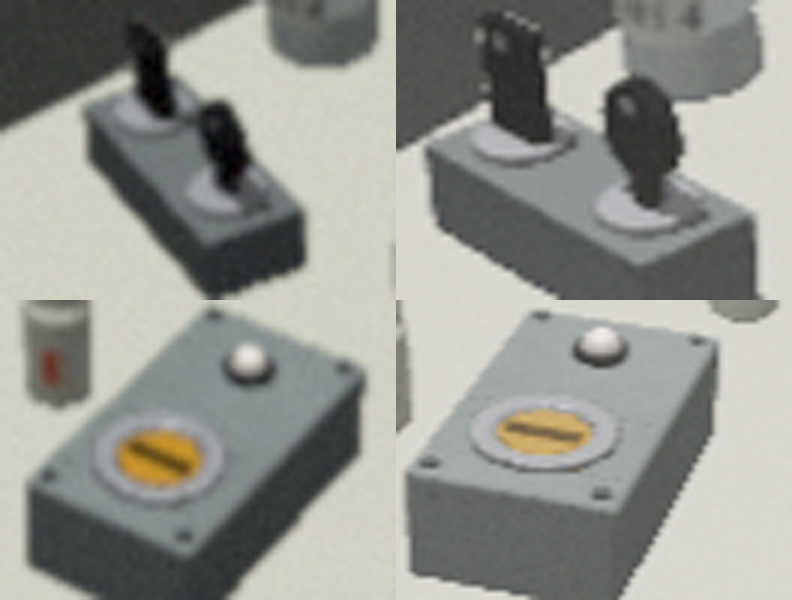

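The key with the flat rectangular bow is in the far-left slot: collar at crop (155,107) in scene and (523,140) in side. The round key is in the nearer slot. The bezel is at crop (158,458) in scene and (545,432) in side.

```bash
cat > h.py <<'E'
import numpy as np,cv2
def ray(n,u,v):
    c=np.load(f"{n}0.npz"); d=c["R"].T@np.linalg.inv(c["mtx"])@[u,v,1.]; o=-c["R"].T@c["t"]; return o,d
def onz(n,u,v,z):
    o,d=ray(n,u,v); return (o+d*(z-o[2])/d[2])[:2]
E
python3 - <<'E'
from h import *
import cv2
f=lambda x0,y0,x,y,sx=6,sy=6:(x0+(x+.5)/sx-.5,y0+(y+.5)/sy-.5)
P=[("stL",.035,(85,108),(32,150)),("stF",.035,(208,245),(244,265)),("stR",.035,(305,210),(359,215)),("colRect",.039,(155,107),(127,140)),("colRound",.039,(228,192),(254,210))]
for n,z,a,b in P: print(n,onz("scene",*f(230,166,*a),z).round(4),onz("side",*f(224,170,*b),z).round(4))
L=[("bez",.054,(158,158),(149,132)),("bxL",.05,(30,187),(12,172)),("bxF",.05,(190,250),(216,210)),("bxR",.05,(362,80),(322,42)),("bxB",.05,(212,8),(139,12))]
for n,z,a,b in L: print(n,onz("scene",*f(292,206,*a),z).round(4),onz("side",*f(320,200,*b,4.95,4.545),z).round(4))
# colour: brass
for n in("scene","side"):
    im=np.load(n+"0.npz")["color"]; h=cv2.cvtColor(im,cv2.COLOR_RGB2HSV)
    m=cv2.inRange(h,(10,110,110),(30,255,255)); m[:190]=0;m[270:]=0;m[:,:290]=0;m[:,400:]=0
    hull=cv2.convexHull(cv2.findNonZero(m)); e=cv2.fitEllipse(hull); print(n,e,onz(n,*e[0],.052).round(4))
E
```

```text
stL [0.5219 0.2176] [0.5205 0.2178]
stF [0.494  0.0999] [0.4941 0.102 ]
stR [0.5408 0.0879] [0.5402 0.0889]
colRect [0.5418 0.1906] [0.5376 0.188 ]
colRound [0.5223 0.1181] [0.5197 0.1174]
bez [ 0.5038 -0.0851] [ 0.5037 -0.0847]
bxL [ 0.4587 -0.0575] [ 0.4599 -0.0538]
bxF [ 0.4767 -0.1281] [ 0.4731 -0.1278]
bxR [ 0.6021 -0.1093] [ 0.6054 -0.1054]
bxB [ 0.5937 -0.0318] [ 0.593  -0.0309]
scene ((318.20733642578125, 231.86451721191406), (8.41482925415039, 13.400802612304688), 93.5771484375) [ 0.5061 -0.084 ]
side ((349.3740234375, 228.8850860595703), (8.353344917297363, 17.417015075683594), 91.66191101074219) [ 0.5055 -0.0831]
```

```bash
cat >> h.py <<'E'
def plan(s,xyz,yaw,grasp=0.0):
    """remaining tool-frame shift (in rows of 3cm) and turn (rows of 6deg) to TCP target, tool y yaw"""
    from scipy.spatial.transform import Rotation as Ro
    R=Ro.from_quat(s["eef_rot"]).as_matrix(); d=R.T@(np.array(xyz)-s["ee_pos"])
    y=np.arctan2(R[1,1],R[0,1]); w=(y-yaw+np.pi/2)%np.pi-np.pi/2
    print("t",round(s["time"],2),"pos",s["ee_pos"].round(4),"yaw",round(y,3),"zaxis",R[:,2].round(3),"F",s["ft_force"].round(1),"w",round(s["width"],4),"g",round(s["grip_force"],1))
    c,sn=np.cos(w),np.sin(w); d2=np.array([c*d[0]+sn*d[1],-sn*d[0]+c*d[1],d[2]])
    print("shift units now",(d/.03).round(3),"after turn",(d2/.03).round(3),"turn units",round(w/np.radians(6),3))
E
python3 - <<'E'
from h import *
from bench import r
for n,pts in (("side",[(195,207),(312,146),(90,165),(272,183)]),("scene",[(218,186),(325,135),(155,150),(283,174)])):
    print(n,[onz(n,*p,0).round(3).tolist() for p in pts])
plan(r.read_state(),[.539,.188,.20],-.24)
E
```

```text
side [[0.488, 0.292], [0.908, 0.259], [0.512, 0.699], [0.665, 0.216]]
scene [[0.491, 0.301], [0.921, 0.278], [0.47, 0.602], [0.665, 0.211]]
t 0.15 pos [0.2165 0.586  0.2329] yaw 1.217 zaxis [-0.    -0.001 -1.   ] F [ 0.2 -0.6 -0.3] w 0.0867 g 0.0
shift units now [-14.682  -8.72    1.108] after turn [-10.33   13.597   1.108] turn units 13.914
```

```bash
python3 -m crank '[{"az":1,"claw":-1},{"az":1},{"az":1},{"az":1},{"az":1},{"az":1},{"az":1},{"az":1}]' && python3 -m crank '[{"az":1},{"az":1},{"az":1},{"az":1},{"az":1},{"az":0.9},{}]'
python3 - <<'E'
from h import *
from bench import r
plan(r.read_state(),[.37,.21,.2],-.24)
E
```

```text
t 0.15 pos [0.2165 0.586  0.2329] yaw 1.217 zaxis [-0.    -0.001 -1.   ] F [ 0.2 -0.6 -0.3] w 0.0867 g 0.0
shift units now [-9.143 -9.984  1.109] after turn [-10.957   7.951   1.109] turn units 13.914invalid input at $[0]: expected keys claw, dx, dy, dz, ax, ay, az
```

```bash
python3 -m crank '[{"claw":-1,"dx":0,"dy":0,"dz":0,"ax":0,"ay":0,"az":1},{"claw":-1,"dx":0,"dy":0,"dz":0,"ax":0,"ay":0,"az":1},{"claw":-1,"dx":0,"dy":0,"dz":0,"ax":0,"ay":0,"az":1},{"claw":-1,"dx":0,"dy":0,"dz":0,"ax":0,"ay":0,"az":1},{"claw":-1,"dx":0,"dy":0,"dz":0,"ax":0,"ay":0,"az":1},{"claw":-1,"dx":0,"dy":0,"dz":0,"ax":0,"ay":0,"az":1},{"claw":-1,"dx":0,"dy":0,"dz":0,"ax":0,"ay":0,"az":1}]' && python3 -m crank '[{"claw":-1,"dx":0,"dy":0,"dz":0,"ax":0,"ay":0,"az":1},{"claw":-1,"dx":0,"dy":0,"dz":0,"ax":0,"ay":0,"az":1},{"claw":-1,"dx":0,"dy":0,"dz":0,"ax":0,"ay":0,"az":1},{"claw":-1,"dx":0,"dy":0,"dz":0,"ax":0,"ay":0,"az":1},{"claw":-1,"dx":0,"dy":0,"dz":0,"ax":0,"ay":0,"az":1},{"claw":-1,"dx":0,"dy":0,"dz":0,"ax":0,"ay":0,"az":1},{"claw":-1,"dx":0,"dy":0,"dz":0,"ax":0,"ay":0,"az":0.9}]'
python3 - <<'E'
from h import *
from bench import r
plan(r.read_state(),[.37,.21,.2],-.24)
E
```

```text
time: 0.73
ee_pos: [0.2164, 0.5862, 0.2332]
eef_rot: [0.519, 0.855, -0.0, 0.0]
ft_force: [0.0, -0.1, 0.1]
width: 0.0871
grip_force: 0.0
time: 1.32
ee_pos: [0.2165, 0.5862, 0.2332]
eef_rot: [0.788, 0.616, -0.0, 0.0]
ft_force: [0.5, 0.0, -0.7]
width: 0.0867
grip_force: 0.0
t 1.32 pos [0.2165 0.5862 0.2332] yaw -0.244 zaxis [-0.    -0.001 -1.   ] F [ 0.5  0.  -0.7] w 0.0867 g 0.0
shift units now [-10.931   7.994   1.113] after turn [-10.962   7.951   1.113] turn units -0.038
```

```bash
python3 -m crank '[{"claw":-1,"dx":-0.91,"dy":0.67,"dz":0.09,"ax":0,"ay":0,"az":0},{"claw":-1,"dx":-0.91,"dy":0.67,"dz":0.09,"ax":0,"ay":0,"az":0},{"claw":-1,"dx":-0.91,"dy":0.67,"dz":0.09,"ax":0,"ay":0,"az":0},{"claw":-1,"dx":-0.91,"dy":0.67,"dz":0.09,"ax":0,"ay":0,"az":0},{"claw":-1,"dx":-0.91,"dy":0.67,"dz":0.09,"ax":0,"ay":0,"az":0},{"claw":-1,"dx":-0.91,"dy":0.67,"dz":0.09,"ax":0,"ay":0,"az":0}]' && python3 -m crank '[{"claw":-1,"dx":-0.91,"dy":0.67,"dz":0.09,"ax":0,"ay":0,"az":0},{"claw":-1,"dx":-0.91,"dy":0.67,"dz":0.09,"ax":0,"ay":0,"az":0},{"claw":-1,"dx":-0.91,"dy":0.67,"dz":0.09,"ax":0,"ay":0,"az":0},{"claw":-1,"dx":-0.91,"dy":0.67,"dz":0.09,"ax":0,"ay":0,"az":0},{"claw":-1,"dx":-0.91,"dy":0.67,"dz":0.09,"ax":0,"ay":0,"az":0},{"claw":-1,"dx":-0.91,"dy":0.67,"dz":0.09,"ax":0,"ay":0,"az":0},{"claw":-1,"dx":0,"dy":0,"dz":0,"ax":0,"ay":0,"az":0}]'
python3 - <<'E'
from h import *
from bench import r
plan(r.read_state(),[.539,.188,.15],-.24)
E
```

```text
time: 1.82
ee_pos: [0.2953, 0.3969, 0.217]
eef_rot: [0.786, 0.618, -0.0, -0.0]
ft_force: [0.2, 0.3, -0.1]
width: 0.0871
grip_force: 0.0
time: 2.4
ee_pos: [0.3755, 0.2052, 0.2008]
eef_rot: [0.789, 0.615, -0.0, 0.0]
ft_force: [1.3, 0.6, -0.1]
width: 0.0869
grip_force: 0.0
t 2.4 pos [0.3755 0.2052 0.2008] yaw -0.246 zaxis [-0.    -0.001 -1.   ] F [ 1.3  0.6 -0.1] w 0.0869 g 0.0
shift units now [0.774 5.425 1.692] after turn [0.741 5.429 1.692] turn units -0.058
```

```bash
python3 -m crank '[{"claw":-1,"dx":0.13,"dy":0.9,"dz":0.2,"ax":0,"ay":0,"az":0},{"claw":-1,"dx":0.13,"dy":0.9,"dz":0.2,"ax":0,"ay":0,"az":0},{"claw":-1,"dx":0.13,"dy":0.9,"dz":0.2,"ax":0,"ay":0,"az":0},{"claw":-1,"dx":0.13,"dy":0.9,"dz":0.2,"ax":0,"ay":0,"az":0},{"claw":-1,"dx":0.13,"dy":0.9,"dz":0.2,"ax":0,"ay":0,"az":0},{"claw":-1,"dx":0.13,"dy":0.9,"dz":0.2,"ax":0,"ay":0,"az":0},{"claw":-1,"dx":0,"dy":0,"dz":0,"ax":0,"ay":0,"az":0},{"claw":-1,"dx":0,"dy":0,"dz":0,"ax":0,"ay":0,"az":0}]'
python3 - <<'E'
from h import *
from bench import r
s=r.read_state()
plan(s,[.539,.188,.057],-.24)
c=r.camera("wrist"); cv2.imwrite("pics/w1.png",c["color"][:,:,::-1]); np.savez("w1.npz",**c,p=s["ee_pos"],q=s["eef_rot"])
E
```

```text
time: 3.07
ee_pos: [0.5375, 0.193, 0.1637]
eef_rot: [0.787, 0.617, -0.002, 0.001]
ft_force: [2.0, -6.7, -0.8]
width: 0.0869
grip_force: 0.0
t 3.07 pos [0.5375 0.193  0.1637] yaw -0.241 zaxis [-0.001 -0.004 -1.   ] F [ 2.  -6.7 -0.8] w 0.0869 g 0.0
shift units now [-0.136  0.089  3.557] after turn [-0.136  0.089  3.557] turn units -0.011
```

View pics/w1.png

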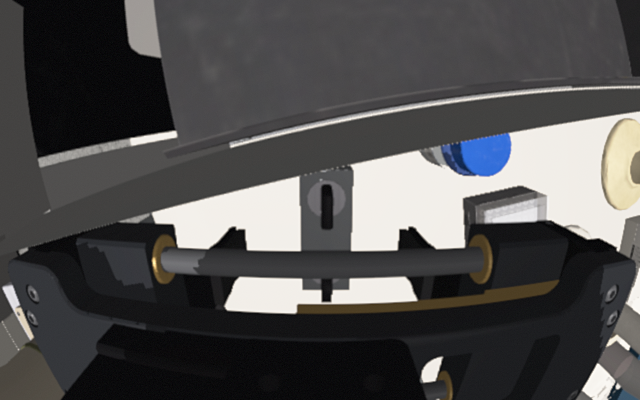

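The wrist view shows the key at (327,205), between the open fingers. The oven is close against the camera side of the hand, and the −6.7 N reading says we're touching it. I'll back off and check joint 7 for a half turn.

```bash
python3 -m crank '[{"claw":-1,"dx":-0.6,"dy":0,"dz":0,"ax":0,"ay":0,"az":0},{"claw":-1,"dx":-0.6,"dy":0,"dz":0,"ax":0,"ay":0,"az":0},{"claw":-1,"dx":0,"dy":0,"dz":0,"ax":0,"ay":0,"az":0}]'
python3 - <<'E'
from h import *
from bench import r
s=r.read_state(); print(s["joint_positions"].round(3))
plan(s,[.46,.12,.2],-.24)
from scipy.spatial.transform import Rotation as Ro
print(Ro.from_quat(s["eef_rot"]).as_matrix().round(3))
# key pixel from wrist shot -> world
c=np.load("w1.npz"); m=cv2.inRange(c["color"],(0,0,0),(45,45,45)); m[:180]=0;m[234:]=0;m[:,305:350]&=255;m[:,:305]=0;m[:,350:]=0
print("bow px",cv2.minAreaRect(cv2.findNonZero(m)),m.any(1).nonzero()[0][[0,-1]])
def w(u,v,z):
    k=c["mtx"];x=np.array([u-k[0,2],v-k[1,2]]);rr=np.linalg.norm(x);th=rr/k[0,0]
    d=np.r_[np.sin(th)*x/rr,np.cos(th)];H=c["hand_eye"];R=Ro.from_quat(c["q"]).as_matrix()
    o=R@H[:3,3]+c["p"];d=R@H[:3,:3]@d;return (o+d*(z-o[2])/d[2])[:2].round(4)
for p,z in [((326,186),.083),((326,227),.083),((326,198),.039),((302,170),.035),((352,167),.035)]: print(p,z,w(*p,z))
E
```

```text
time: 3.37
ee_pos: [0.5275, 0.1561, 0.1651]
eef_rot: [0.788, 0.616, -0.001, 0.0]
ft_force: [0.8, -0.0, -0.0]
width: 0.0867
grip_force: 0.0
[-0.861  0.234  0.563  1.777 -0.134  1.17  -0.5  ]
t 3.37 pos [0.5275 0.1561 0.1651] yaw -0.243 zaxis [-0.001 -0.001 -1.   ] F [ 0.8 -0.  -0. ] w 0.0867 g 0.0
shift units now [-1.712 -1.895 -1.161] after turn [-1.707 -1.9   -1.161] turn units -0.028
[[ 0.241  0.971 -0.001]
 [ 0.971 -0.241 -0.001]
 [-0.001 -0.    -1.   ]]
bow px ((326.5, 207.0), (44.0, 11.0), 90.0) [185 229]
(326, 186) 0.083 [0.5447 0.2116]
(326, 227) 0.083 [0.537  0.1794]
(326, 198) 0.039 [0.5405 0.1916]
(302, 170) 0.035 [0.5253 0.2214]
(352, 167) 0.035 [0.5703 0.2133]
```

```bash
python3 -m crank '[{"claw":-0.6,"dx":0.35,"dy":0.05,"dz":0.3,"ax":0,"ay":0,"az":0},{"claw":-0.6,"dx":0.35,"dy":0.05,"dz":0.3,"ax":0,"ay":0,"az":0},{"claw":-0.6,"dx":0.3,"dy":0.05,"dz":0.3,"ax":0,"ay":0,"az":0},{"claw":-0.6,"dx":0,"dy":0,"dz":0,"ax":0,"ay":0,"az":0},{"claw":-0.6,"dx":0,"dy":0,"dz":0,"ax":0,"ay":0,"az":0}]'
python3 - <<'E'
from h import *
from bench import r
plan(r.read_state(),[.539,.185,.057],-.24)
E
```

```text
time: 3.78
ee_pos: [0.539, 0.1884, 0.1377]
eef_rot: [0.786, 0.618, -0.001, 0.0]
ft_force: [-0.2, -0.7, 0.2]
width: 0.0705
grip_force: 0.0
t 3.78 pos [0.539  0.1884 0.1377] yaw -0.238 zaxis [-0.001 -0.001 -1.   ] F [-0.2 -0.7  0.2] w 0.0705 g 0.0
shift units now [-0.107  0.03   2.689] after turn [-0.107  0.03   2.689] turn units 0.018
```

```bash
python3 -m crank '[{"claw":-0.6,"dx":-0.1,"dy":0.02,"dz":0.6,"ax":0,"ay":0,"az":0},{"claw":-0.6,"dx":0,"dy":0,"dz":0.6,"ax":0,"ay":0,"az":0},{"claw":-0.6,"dx":0,"dy":0,"dz":0.6,"ax":0,"ay":0,"az":0},{"claw":-0.6,"dx":0,"dy":0,"dz":0.6,"ax":0,"ay":0,"az":0},{"claw":-0.6,"dx":0,"dy":0,"dz":0.25,"ax":0,"ay":0,"az":0},{"claw":-0.6,"dx":0,"dy":0,"dz":0,"ax":0,"ay":0,"az":0},{"claw":-0.6,"dx":0,"dy":0,"dz":0,"ax":0,"ay":0,"az":0}]'
python3 - <<'E'
from h import *
from bench import r
plan(r.read_state(),[.539,.185,.057],-.24)
c=r.camera("side"); a=c["color"][:,:,::-1]; d=r.camera("scene")["color"][:,:,::-1]
cv2.imwrite("pics/m2.png",np.hstack([cv2.resize(a[150:240,200:290],(400,400)),cv2.resize(d[140:230,215:305],(400,400))]))
E
```

```text
time: 4.37
ee_pos: [0.5395, 0.1851, 0.0594]
eef_rot: [0.786, 0.618, 0.0, 0.0]
ft_force: [0.7, 0.1, 0.8]
width: 0.0698
grip_force: 0.0
t 4.37 pos [0.5395 0.1851 0.0594] yaw -0.239 zaxis [ 0. -0. -1.] F [0.7 0.1 0.8] w 0.0698 g 0.0
shift units now [-0.008 -0.016  0.078] after turn [-0.008 -0.016  0.078] turn units 0.009
```

View pics/m2.png

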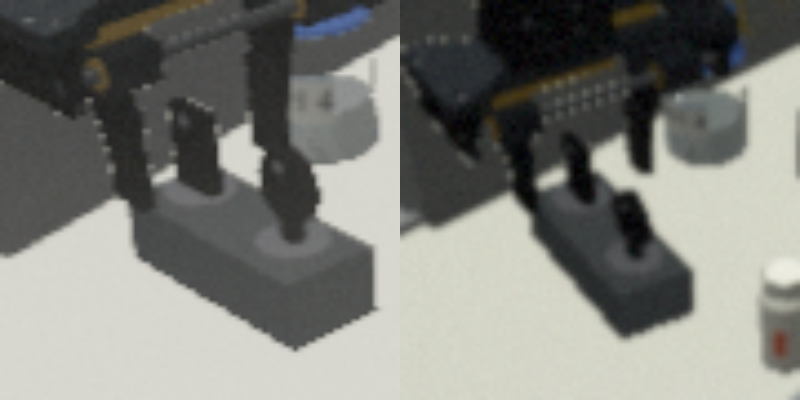

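The fingers straddle the rectangular bow, at (197,150) in the left half. The round key is clear. Closing now.

```bash
python3 -m crank '[{"claw":0.2,"dx":0,"dy":0,"dz":0,"ax":0,"ay":0,"az":0},{"claw":0.6,"dx":0,"dy":0,"dz":0,"ax":0,"ay":0,"az":0},{"claw":1,"dx":0,"dy":0,"dz":0,"ax":0,"ay":0,"az":0},{"claw":1,"dx":0,"dy":0,"dz":0,"ax":0,"ay":0,"az":0},{"claw":1,"dx":0,"dy":0,"dz":0,"ax":0,"ay":0,"az":0},{"claw":1,"dx":0,"dy":0,"dz":0,"ax":0,"ay":0,"az":0},{"claw":1,"dx":0,"dy":0,"dz":0,"ax":0,"ay":0,"az":0},{"claw":1,"dx":0,"dy":0,"dz":0,"ax":0,"ay":0,"az":0}]' 30
python3 - <<'E'
from h import *
from bench import r
s=r.read_state();plan(s,[.539,.185,.057],-.24);print(s["torque"].round(3))
E
```

```text
time: 5.13
ee_pos: [0.5393, 0.1855, 0.0586]
eef_rot: [0.786, 0.618, 0.0, -0.0]
ft_force: [-0.7, -0.6, 0.2]
width: 0.024
grip_force: 0.0
t 5.13 pos [0.5393 0.1855 0.0586] yaw -0.239 zaxis [ 0.  0. -1.] F [-0.7 -0.6  0.2] w 0.024 g 0.0
shift units now [-0.018 -0.004  0.054] after turn [-0.018 -0.004  0.054] turn units 0.013
[-0.078  0.137 -0.006]
```

```bash
python3 -m crank '[{"claw":1,"dx":0,"dy":0,"dz":0,"ax":0,"ay":0,"az":0},{"claw":1,"dx":0,"dy":0,"dz":0,"ax":0,"ay":0,"az":0},{"claw":1,"dx":0,"dy":0,"dz":0,"ax":0,"ay":0,"az":0},{"claw":1,"dx":0,"dy":0,"dz":0,"ax":0,"ay":0,"az":0}]'
python3 - <<'E'
from h import *
from bench import r
s=r.read_state();plan(s,[.539,.185,.057],-.24);print(s["torque"].round(3))
E
```

```text
time: 5.47
ee_pos: [0.5393, 0.1855, 0.0586]
eef_rot: [0.786, 0.618, 0.0, -0.0]
ft_force: [-0.8, 0.1, 0.5]
width: 0.0094
grip_force: 30.0
t 5.47 pos [0.5393 0.1855 0.0586] yaw -0.239 zaxis [ 0.  0. -1.] F [-0.8  0.1  0.5] w 0.0094 g 30.0
shift units now [-0.018 -0.004  0.055] after turn [-0.018 -0.004  0.055] turn units 0.013
[-0.113  0.027 -0.039]
```

```bash
python3 -m crank '[{"claw":1,"dx":0,"dy":0,"dz":-0.4,"ax":0,"ay":0,"az":0},{"claw":1,"dx":0,"dy":0,"dz":-0.8,"ax":0,"ay":0,"az":0},{"claw":1,"dx":0,"dy":0,"dz":-0.8,"ax":0,"ay":0,"az":0},{"claw":1,"dx":0,"dy":0,"dz":-0.8,"ax":0,"ay":0,"az":0},{"claw":1,"dx":-0.3,"dy":0,"dz":-0.6,"ax":0,"ay":0,"az":0},{"claw":1,"dx":-0.6,"dy":0,"dz":0,"ax":0,"ay":0,"az":0}]'
python3 - <<'E'
from h import *
from bench import r
s=r.read_state();plan(s,[.5053,-.0889,.14],.18)
E
```

```text
time: 5.97
ee_pos: [0.5347, 0.1614, 0.1652]
eef_rot: [0.785, 0.619, 0.003, 0.0]
ft_force: [0.7, -0.4, 0.0]
width: 0.0099
grip_force: 30.0
t 5.97 pos [0.5347 0.1614 0.1652] yaw -0.236 zaxis [ 0.005  0.004 -1.   ] F [ 0.7 -0.4  0. ] w 0.0099 g 30.0
shift units now [-8.345  0.994  0.804] after turn [-8.036 -2.462  0.804] turn units -3.972
```

```bash
python3 -m crank '[{"claw":1,"dx":-0.8,"dy":0.1,"dz":0,"ax":0,"ay":0,"az":0},{"claw":1,"dx":-0.85,"dy":0.1,"dz":0,"ax":0,"ay":0,"az":0},{"claw":1,"dx":-0.85,"dy":0.1,"dz":0,"ax":0,"ay":0,"az":0},{"claw":1,"dx":-0.85,"dy":0.1,"dz":0,"ax":0,"ay":0,"az":0},{"claw":1,"dx":-0.85,"dy":0.1,"dz":0,"ax":0,"ay":0,"az":0},{"claw":1,"dx":-0.85,"dy":0.1,"dz":0,"ax":0,"ay":0,"az":0},{"claw":1,"dx":-0.85,"dy":0.1,"dz":0,"ax":0,"ay":0,"az":0}]' && python3 -m crank '[{"claw":1,"dx":-0.85,"dy":0.1,"dz":0,"ax":0,"ay":0,"az":0},{"claw":1,"dx":-0.8,"dy":0.1,"dz":0,"ax":0,"ay":0,"az":-0.7},{"claw":1,"dx":-0.6,"dy":0,"dz":0.1,"ax":0,"ay":0,"az":-0.9},{"claw":1,"dx":0,"dy":0,"dz":0.2,"ax":0,"ay":0,"az":-0.9},{"claw":1,"dx":0,"dy":0,"dz":0.2,"ax":0,"ay":0,"az":-0.9},{"claw":1,"dx":0,"dy":0,"dz":0.2,"ax":0,"ay":0,"az":-0.57},{"claw":1,"dx":0,"dy":0,"dz":0,"ax":0,"ay":0,"az":0},{"claw":1,"dx":0,"dy":0,"dz":0,"ax":0,"ay":0,"az":0}]'
python3 - <<'E'
from h import *
from bench import r
s=r.read_state();plan(s,[.5053,-.0889,.14],.18)
c=r.camera("wrist"); im=c["color"]; np.savez("w2.npz",**c,p=s["ee_pos"],q=s["eef_rot"])
a=r.camera("side"); d=r.camera("scene"); np.savez("side2.npz",**a);np.savez("scene2.npz",**d)
f=lambda x:x[:,:,::-1]
cv2.imwrite("pics/m3.png",np.vstack([cv2.resize(f(im)[150:310,230:430],(0,0),fx=3,fy=1.5)[:300,:],np.hstack([cv2.resize(f(a["color"])[160:250,305:395],(300,300)),cv2.resize(f(d["color"])[160:250,275:365],(300,300))])]))
E
```

```text
time: 6.55
ee_pos: [0.5104, -0.0196, 0.1606]
eef_rot: [0.786, 0.618, -0.0, -0.0]
ft_force: [0.3, -0.1, -1.5]
width: 0.01
grip_force: 30.0
time: 7.22
ee_pos: [0.5019, -0.0854, 0.1395]
eef_rot: [0.643, 0.766, -0.0, -0.0]
ft_force: [0.2, 0.5, -0.5]
width: 0.0096
grip_force: 30.0
t 7.22 pos [ 0.5019 -0.0854  0.1395] yaw 0.174 zaxis [-0.001  0.    -1.   ] F [ 0.2  0.5 -0.5] w 0.0096 g 30.0
shift units now [-0.133  0.091 -0.016] after turn [-0.134  0.09  -0.016] turn units -0.054
```

View pics/m3.png

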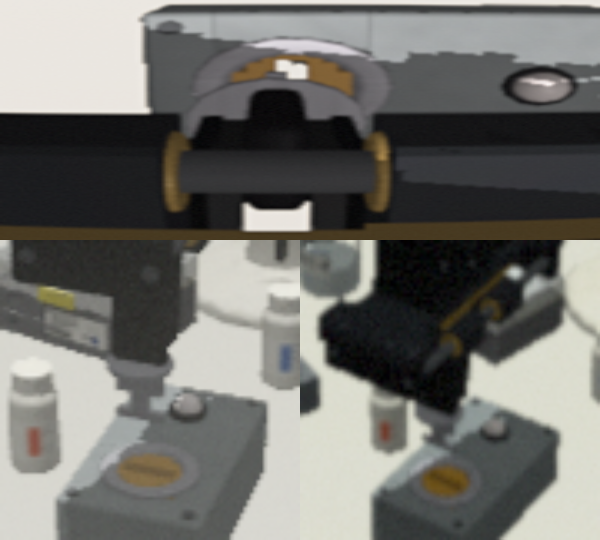

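The wrist crop shows the collar at x≈279 over the bezel at x≈292. The side crop shows the blade above the box. I'll enlarge both fixed views to measure the key in the hand.

Run:
```python
import numpy as np,cv2
a=np.load("side2.npz")["color"][:,:,::-1];b=np.load("scene2.npz")["color"][:,:,::-1]
w=np.load("w2.npz")["color"][:,:,::-1]
g=lambda i,x,y,w_,h,W,H:cv2.resize(cv2.convertScaleAbs(i[y:y+h,x:x+w_],alpha=1.5,beta=20),(W,H),interpolation=cv2.INTER_CUBIC)
cv2.imwrite("pics/m4.png",np.vstack([np.hstack([g(a,328,190,50,45,400,360),g(b,295,205,50,45,400,360)]),g(w,270,160,100,30,800,240)]))
```

```text
(no output)
```

View pics/m4.png

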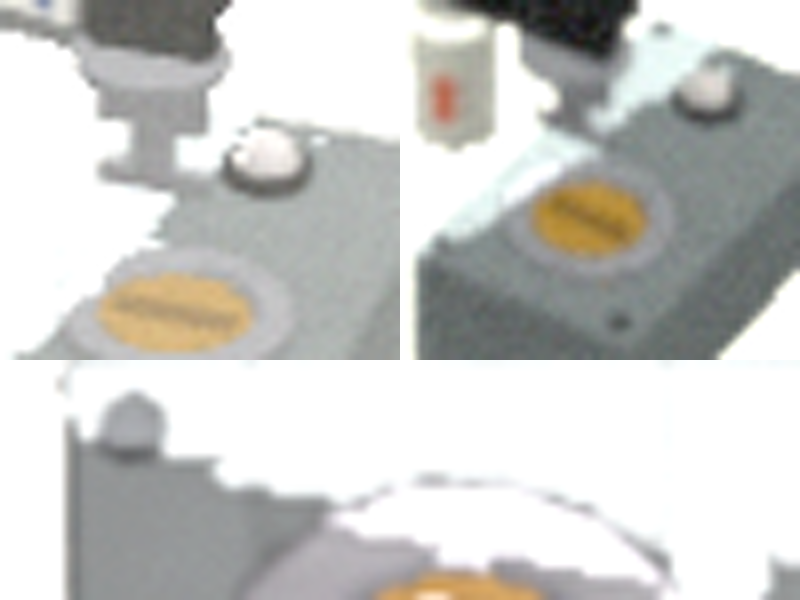

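Run:
```python
from h import *
S=lambda x,y:onz("side",328+(x+.5)/8-.5,190+(y+.5)/8-.5,z); C=lambda x,y:onz("scene",295+(x-400+.5)/8-.5,205+(y+.5)/8-.5,z)
z=.052
for f,a,b,n in((S,(112,300),(240,322),"side"),(C,(553,193),(628,240),"scene")):
    A,B=f(*a),f(*b); print("slot",n,((A+B)/2).round(4),"dir yaw",np.arctan2(*((A-B)*[-1,1])).round(3),np.linalg.norm(A-B).round(4))
z=.0859; print("tip side",S(155,182).round(4), "ends",S(100,178).round(4),S(212,186).round(4))
z=.1159; print("collar side",S(154,56).round(4),"scene",C(575,45).round(4))
from scipy.spatial.transform import Rotation as Ro
c=np.load("w2.npz")
def w(u,v,z):
    k=c["mtx"];x=np.array([u-k[0,2],v-k[1,2]]);rr=np.linalg.norm(x);th=rr/k[0,0]
    d=np.r_[np.sin(th)*x/rr,np.cos(th)];H=c["hand_eye"];R=Ro.from_quat(c["q"]).as_matrix()
    o=R@H[:3,3]+c["p"];d=R@H[:3,:3]@d;return (R.T@((o+d*(z-o[2])/d[2])-c["p"])).round(4)
# bezel extremes and collar extremes in tool frame
print("bezel",w(295,208,.054),w(359.3,208,.054),"bezel top",w(327,175.3,.054))
print("collar",w(291,218,.119),w(355,218,.119), "collar near edge",w(323,204,.119))
print("bx corner",w(270+68/8,160+75/8,.05), "holes",w(270+133/8,160+(425-360)/8,.05))
```

```text
slot side [ 0.507  -0.0825] dir yaw 0.21 0.0299
slot scene [ 0.507  -0.0836] dir yaw 0.011 0.031
tip side [ 0.5038 -0.0788] ends [ 0.4993 -0.0675] [ 0.5085 -0.0905]
collar side [ 0.5059 -0.0772] scene [ 0.5058 -0.0774]
bezel [ 0.0015 -0.0217  0.0855] [0.0015 0.0295 0.0855] bezel top [0.0278 0.0036 0.0855]
collar [ 0.0137 -0.0184  0.0205] [0.0137 0.0189 0.0205] collar near edge [0.0222 0.0003 0.0205]
bx corner [ 0.0319 -0.0346  0.0896] holes [ 0.0329 -0.0281  0.0896]
```

```bash
python3 -m crank '[{"claw":1,"dx":-0.08,"dy":0.135,"dz":0.2,"ax":0,"ay":0,"az":-0.05},{"claw":1,"dx":0,"dy":0,"dz":0.4,"ax":0,"ay":0,"az":0},{"claw":1,"dx":0,"dy":0,"dz":0.4,"ax":0,"ay":0,"az":0},{"claw":1,"dx":0,"dy":0,"dz":0,"ax":0,"ay":0,"az":0},{"claw":1,"dx":0,"dy":0,"dz":0,"ax":0,"ay":0,"az":0}]'
python3 - <<'E'
from h import *
from bench import r
s=r.read_state();plan(s,[.506,-.0872,.1036],.18)
a=r.camera("side"); d=r.camera("scene"); w=r.camera("wrist")
g=lambda c,x,y,w_,h,W,H:cv2.resize(cv2.convertScaleAbs(c["color"][y:y+h,x:x+w_,::-1],alpha=1.3,beta=10),(W,H),interpolation=cv2.INTER_CUBIC)
cv2.imwrite("pics/m5.png",np.hstack([g(a,325,200,50,50,400,400),g(d,295,205,50,50,400,400)]))
E
```

```text
time: 7.78
ee_pos: [0.5061, -0.0867, 0.1084]
eef_rot: [0.64, 0.768, -0.001, -0.001]
ft_force: [0.1, -0.9, -1.0]
width: 0.0099
grip_force: 30.0
t 7.78 pos [ 0.5061 -0.0867  0.1084] yaw 0.182 zaxis [-0.003 -0.001 -1.   ] F [ 0.1 -0.9 -1. ] w 0.0099 g 30.0
shift units now [-0.016 -0.006  0.159] after turn [-0.016 -0.006  0.159] turn units 0.019
```

View pics/m5.png

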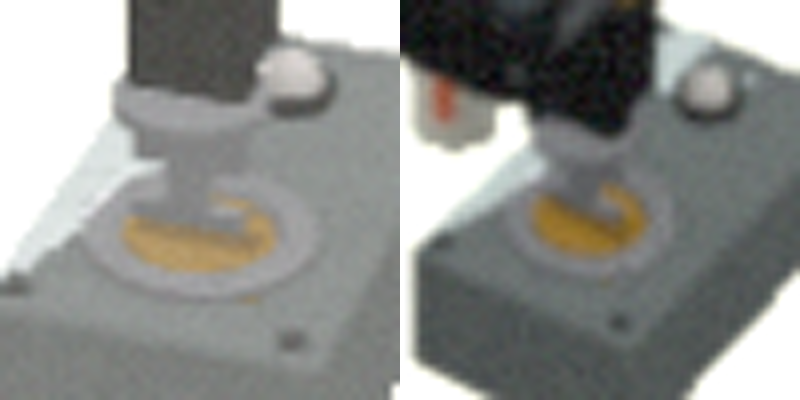

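The blade tip is just above the slot in both views: about (130–250, 208–232) in side, over the slot line (135,222)–(268,245). It needs roughly 2 mm more along −tool x. I'll shift it and feel downward.

```bash
python3 -m crank '[{"claw":1,"dx":-0.06,"dy":0,"dz":0,"ax":0,"ay":0,"az":0},{"claw":1,"dx":0,"dy":0,"dz":0.1,"ax":0,"ay":0,"az":0},{"claw":1,"dx":0,"dy":0,"dz":0.1,"ax":0,"ay":0,"az":0},{"claw":1,"dx":0,"dy":0,"dz":0.05,"ax":0,"ay":0,"az":0},{"claw":1,"dx":0,"dy":0,"dz":0,"ax":0,"ay":0,"az":0}]'
python3 - <<'E'
from h import *
from bench import r
s=r.read_state();plan(s,[.506,-.0872,.1036],.18);print(s["torque"].round(3))
E
```

```text
time: 8.35
ee_pos: [0.507, -0.0883, 0.1017]
eef_rot: [0.64, 0.769, -0.0, -0.0]
ft_force: [-0.6, 0.2, -0.6]
width: 0.0097
grip_force: 30.0
t 8.35 pos [ 0.507  -0.0883  0.1017] yaw 0.182 zaxis [-0.001  0.    -1.   ] F [-0.6  0.2 -0.6] w 0.0097 g 30.0
shift units now [ 0.043 -0.027 -0.064] after turn [ 0.043 -0.027 -0.064] turn units 0.022
[-0.048  0.004  0.039]
```

The tip is 4 mm below the brass with no contact force, so it's in the slot. Next, down to the pins.

```bash
python3 -m crank '[{"claw":1,"dx":0,"dy":0,"dz":0.1,"ax":0,"ay":0,"az":0},{"claw":1,"dx":0,"dy":0,"dz":0.1,"ax":0,"ay":0,"az":0},{"claw":1,"dx":0,"dy":0,"dz":0.1,"ax":0,"ay":0,"az":0},{"claw":1,"dx":0,"dy":0,"dz":0.1,"ax":0,"ay":0,"az":0},{"claw":1,"dx":0,"dy":0,"dz":0,"ax":0,"ay":0,"az":0}]'
python3 - <<'E'
from h import *
from bench import r
s=r.read_state();plan(s,[.506,-.0872,.0896],.18);print(s["torque"].round(3))
E
```

```text
time: 8.77
ee_pos: [0.5073, -0.0884, 0.0897]
eef_rot: [0.64, 0.769, -0.0, -0.0]
ft_force: [-0.1, -0.1, -0.8]
width: 0.0097
grip_force: 30.0
t 8.77 pos [ 0.5073 -0.0884  0.0897] yaw 0.182 zaxis [-0. -0. -1.] F [-0.1 -0.1 -0.8] w 0.0097 g 30.0
shift units now [ 0.046 -0.035  0.003] after turn [ 0.046 -0.035  0.003] turn units 0.023
[-0.081  0.016 -0.001]
```

```bash
python3 -m crank '[{"claw":1,"dx":0,"dy":0,"dz":0.07,"ax":0,"ay":0,"az":0},{"claw":1,"dx":0,"dy":0,"dz":0,"ax":0,"ay":0,"az":0},{"claw":1,"dx":0,"dy":0,"dz":0,"ax":0,"ay":0,"az":0}]'; python3 -c "
from h import *
from bench import r
s=r.read_state();plan(s,[.506,-.0872,.0896],.18);print(s['torque'].round(3))"
```

```text
time: 9.02
ee_pos: [0.5078, -0.0886, 0.0891]
eef_rot: [0.64, 0.768, 0.0, 0.0]
ft_force: [-3.7, 0.6, 14.1]
width: 0.0101
grip_force: 30.0
t 9.02 pos [ 0.5078 -0.0886  0.0891] yaw 0.182 zaxis [ 0.001  0.    -1.   ] F [-3.7  0.6 14.1] w 0.0101 g 30.0
shift units now [ 0.058 -0.05  -0.017] after turn [ 0.057 -0.05  -0.017] turn units 0.02
[0.054 1.258 0.103]
```

The tip has caught on the pins at TCP z ≈ 0.089. I'll ease the push and try clockwise first.

```bash
python3 -m crank '[{"claw":1,"dx":0,"dy":-0.05,"dz":-0.02,"ax":0,"ay":0,"az":0},{"claw":1,"dx":0,"dy":-0.015,"dz":0,"ax":0,"ay":0,"az":1},{"claw":1,"dx":0,"dy":-0.015,"dz":0,"ax":0,"ay":0,"az":1},{"claw":1,"dx":0,"dy":-0.015,"dz":0,"ax":0,"ay":0,"az":1},{"claw":1,"dx":0,"dy":0,"dz":0,"ax":0,"ay":0,"az":0},{"claw":1,"dx":0,"dy":0,"dz":0,"ax":0,"ay":0,"az":0}]'
for i in 1; do python3 -m crank '[{"claw":1,"dx":0,"dy":-0.007,"dz":0,"ax":0,"ay":0,"az":0.5},{"claw":1,"dx":0,"dy":0,"dz":0,"ax":0,"ay":0,"az":0},{"claw":1,"dx":0,"dy":0,"dz":0,"ax":0,"ay":0,"az":0}]'; done
python3 -m crank '[{"claw":1,"dx":0,"dy":-0.007,"dz":0,"ax":0,"ay":0,"az":0.5},{"claw":1,"dx":0,"dy":0,"dz":0,"ax":0,"ay":0,"az":0},{"claw":1,"dx":0,"dy":0,"dz":0,"ax":0,"ay":0,"az":0}]'
python3 -c "
from h import *
from bench import r
s=r.read_state();plan(s,[.506,-.0872,.0896],.18);print(s['torque'].round(3))"
```

```text
time: 9.52
ee_pos: [0.5053, -0.0888, 0.0894]
eef_rot: [0.752, 0.659, 0.001, 0.0]
ft_force: [-1.0, -0.8, 7.6]
width: 0.0098
grip_force: 30.0
time: 9.77
ee_pos: [0.5051, -0.0888, 0.0894]
eef_rot: [0.769, 0.639, 0.001, 0.0]
ft_force: [-1.3, -0.2, 7.9]
width: 0.0096
grip_force: 30.0
time: 10.02
ee_pos: [0.5048, -0.0888, 0.0894]
eef_rot: [0.786, 0.619, 0.001, 0.0]
ft_force: [-1.8, -0.3, 7.5]
width: 0.0097
grip_force: 30.0
t 10.02 pos [ 0.5048 -0.0888  0.0894] yaw -0.237 zaxis [ 0.001  0.    -1.   ] F [-1.8 -0.3  7.5] w 0.0097 g 30.0
shift units now [ 0.06   0.026 -0.006] after turn [ 0.044  0.048 -0.006] turn units -3.981
[0.002 0.374 0.025]
```

```bash
python3 -m crank '[{"claw":1,"dx":0,"dy":-0.007,"dz":0,"ax":0,"ay":0,"az":0.5},{"claw":1,"dx":0,"dy":0,"dz":0,"ax":0,"ay":0,"az":0},{"claw":1,"dx":0,"dy":0,"dz":0,"ax":0,"ay":0,"az":0}]'
python3 -m crank '[{"claw":1,"dx":0,"dy":-0.007,"dz":0,"ax":0,"ay":0,"az":0.5},{"claw":1,"dx":0,"dy":0,"dz":0,"ax":0,"ay":0,"az":0},{"claw":1,"dx":0,"dy":0,"dz":0,"ax":0,"ay":0,"az":0}]'
python3 -m crank '[{"claw":1,"dx":0,"dy":-0.007,"dz":0,"ax":0,"ay":0,"az":0.5},{"claw":1,"dx":0,"dy":0,"dz":0,"ax":0,"ay":0,"az":0},{"claw":1,"dx":0,"dy":0,"dz":0,"ax":0,"ay":0,"az":0}]'
python3 -m crank '[{"claw":1,"dx":0,"dy":-0.007,"dz":0,"ax":0,"ay":0,"az":0.5},{"claw":1,"dx":0,"dy":0,"dz":0,"ax":0,"ay":0,"az":0},{"claw":1,"dx":0,"dy":0,"dz":0,"ax":0,"ay":0,"az":0}]'
python3 -m crank '[{"claw":1,"dx":0,"dy":-0.007,"dz":0,"ax":0,"ay":0,"az":0.5},{"claw":1,"dx":0,"dy":0,"dz":0,"ax":0,"ay":0,"az":0},{"claw":1,"dx":0,"dy":0,"dz":0,"ax":0,"ay":0,"az":0}]'
python3 -c "
from h import *
from bench import r
s=r.read_state();plan(s,[.506,-.0872,.0896],.18);print(s['torque'].round(3))"
```

```text
time: 10.27
ee_pos: [0.5046, -0.0887, 0.0894]
eef_rot: [0.802, 0.598, 0.001, 0.0]
ft_force: [-0.8, -0.0, 8.1]
width: 0.0099
grip_force: 30.0
time: 10.52
ee_pos: [0.5044, -0.0887, 0.0894]
eef_rot: [0.817, 0.577, 0.001, 0.0]
ft_force: [-2.2, 0.5, 7.6]
width: 0.0099
grip_force: 30.0
time: 10.77
ee_pos: [0.5042, -0.0886, 0.0894]
eef_rot: [0.832, 0.555, 0.001, 0.0]
ft_force: [-2.1, -0.1, 9.2]
width: 0.0096
grip_force: 30.0
time: 11.02
ee_pos: [0.5039, -0.0885, 0.0894]
eef_rot: [0.846, 0.533, 0.001, 0.0]
ft_force: [-0.7, 0.5, 8.3]
width: 0.0093
grip_force: 30.0
time: 11.27
ee_pos: [0.5037, -0.0884, 0.0894]
eef_rot: [0.86, 0.511, 0.001, 0.0]
ft_force: [-2.6, 0.2, 8.7]
width: 0.0097
grip_force: 30.0
t 11.27 pos [ 0.5037 -0.0884  0.0894] yaw -0.499 zaxis [ 0.001  0.    -1.   ] F [-2.6  0.2  8.7] w 0.0097 g 30.0
shift units now [ 0.07   0.049 -0.006] after turn [ 0.024  0.082 -0.006] turn units -6.48
[-0.013  0.589  0.092]
```

```bash
python3 -m crank '[{"claw":1,"dx":0,"dy":-0.007,"dz":0,"ax":0,"ay":0,"az":0.5},{"claw":1,"dx":0,"dy":0,"dz":0,"ax":0,"ay":0,"az":0},{"claw":1,"dx":0,"dy":0,"dz":0,"ax":0,"ay":0,"az":0}]'
python3 -m crank '[{"claw":1,"dx":0,"dy":-0.007,"dz":0,"ax":0,"ay":0,"az":0.5},{"claw":1,"dx":0,"dy":0,"dz":0,"ax":0,"ay":0,"az":0},{"claw":1,"dx":0,"dy":0,"dz":0,"ax":0,"ay":0,"az":0}]'
python3 -m crank '[{"claw":1,"dx":0,"dy":0.015,"dz":0,"ax":0,"ay":0,"az":-1},{"claw":1,"dx":0,"dy":0.015,"dz":0,"ax":0,"ay":0,"az":-1},{"claw":1,"dx":0,"dy":0.015,"dz":0,"ax":0,"ay":0,"az":-1},{"claw":1,"dx":0,"dy":0.015,"dz":0,"ax":0,"ay":0,"az":-1},{"claw":1,"dx":0,"dy":0.015,"dz":0,"ax":0,"ay":0,"az":-1},{"claw":1,"dx":0,"dy":0.015,"dz":0,"ax":0,"ay":0,"az":-1},{"claw":1,"dx":0,"dy":0,"dz":0,"ax":0,"ay":0,"az":0}]'
python3 -m crank '[{"claw":1,"dx":0,"dy":0.015,"dz":0,"ax":0,"ay":0,"az":-1},{"claw":1,"dx":0,"dy":0.015,"dz":0,"ax":0,"ay":0,"az":-1},{"claw":1,"dx":0,"dy":0.015,"dz":0,"ax":0,"ay":0,"az":-1},{"claw":1,"dx":0,"dy":0.015,"dz":0,"ax":0,"ay":0,"az":-1},{"claw":1,"dx":0,"dy":0,"dz":0,"ax":0,"ay":0,"az":0},{"claw":1,"dx":0,"dy":0,"dz":0,"ax":0,"ay":0,"az":0}]'
python3 -c "
from h import *
from bench import r
s=r.read_state();plan(s,[.506,-.0872,.0896],.18);print(s['torque'].round(3))"
```

```text
time: 11.52
ee_pos: [0.5035, -0.0882, 0.0894]
eef_rot: [0.873, 0.488, 0.001, 0.0]
ft_force: [-2.6, -0.1, 9.4]
width: 0.0096
grip_force: 30.0
time: 11.77
ee_pos: [0.5033, -0.0881, 0.0894]
eef_rot: [0.885, 0.465, 0.001, 0.0]
ft_force: [-2.1, 0.9, 10.1]
width: 0.0097
grip_force: 30.0
time: 12.35
ee_pos: [0.5061, -0.0891, 0.0894]
eef_rot: [0.696, 0.718, 0.001, 0.001]
ft_force: [0.4, 1.0, 6.2]
width: 0.0099
grip_force: 30.0
time: 12.85
ee_pos: [0.5077, -0.0887, 0.089]
eef_rot: [0.535, 0.845, 0.0, 0.001]
ft_force: [1.9, 0.7, 2.4]
width: 0.0098
grip_force: 30.0
t 12.85 pos [ 0.5077 -0.0887  0.089 ] yaw 0.441 zaxis [ 0.001  0.    -1.   ] F [1.9 0.7 2.4] w 0.0098 g 30.0
shift units now [ 0.069 -0.029 -0.02 ] after turn [ 0.06  -0.046 -0.02 ] turn units 2.491
[-0.011 -0.515 -0.027]
```

```bash
python3 -m crank '[{"claw":1,"dx":0,"dy":0.007,"dz":0.02,"ax":0,"ay":0,"az":-0.5},{"claw":1,"dx":0,"dy":0,"dz":0,"ax":0,"ay":0,"az":0},{"claw":1,"dx":0,"dy":0,"dz":0,"ax":0,"ay":0,"az":0}]'
python3 -m crank '[{"claw":1,"dx":0,"dy":0.007,"dz":0,"ax":0,"ay":0,"az":-0.5},{"claw":1,"dx":0,"dy":0,"dz":0,"ax":0,"ay":0,"az":0},{"claw":1,"dx":0,"dy":0,"dz":0,"ax":0,"ay":0,"az":0}]'
python3 -m crank '[{"claw":1,"dx":0,"dy":0.007,"dz":0,"ax":0,"ay":0,"az":-0.5},{"claw":1,"dx":0,"dy":0,"dz":0,"ax":0,"ay":0,"az":0},{"claw":1,"dx":0,"dy":0,"dz":0,"ax":0,"ay":0,"az":0}]'
python3 -c "
from h import *
from bench import r
s=r.read_state();plan(s,[.506,-.0872,.0896],.18);print(s['torque'].round(3))"
```

```text
time: 13.1
ee_pos: [0.5077, -0.0885, 0.0882]
eef_rot: [0.513, 0.858, 0.0, 0.0]
ft_force: [4.1, 1.0, 0.3]
width: 0.0099
grip_force: 30.0
time: 13.35
ee_pos: [0.5076, -0.0885, 0.0881]
eef_rot: [0.49, 0.872, 0.0, 0.0]
ft_force: [3.3, 1.0, 0.8]
width: 0.0097
grip_force: 30.0
time: 13.6
ee_pos: [0.5077, -0.0884, 0.0881]
eef_rot: [0.467, 0.884, 0.0, 0.0]
ft_force: [3.6, 0.6, 1.0]
width: 0.0102
grip_force: 30.0
t 13.6 pos [ 0.5077 -0.0884  0.0881] yaw 0.598 zaxis [ 0.  0. -1.] F [3.6 0.6 1. ] w 0.0102 g 30.0
shift units now [ 0.065 -0.023 -0.051] after turn [ 0.05  -0.048 -0.051] turn units 3.993
[-0.003 -0.949 -0.007]
```

The upward force vanished as it turned counter-clockwise. Now a gentle push down.

```bash
python3 -m crank '[{"claw":1,"dx":0,"dy":-0.03,"dz":0.05,"ax":0,"ay":0,"az":0},{"claw":1,"dx":0,"dy":0,"dz":0.05,"ax":0,"ay":0,"az":0},{"claw":1,"dx":0,"dy":0,"dz":0,"ax":0,"ay":0,"az":0}]'
python3 -c "
from h import *
from bench import r
s=r.read_state();plan(s,[.506,-.0872,.0776],.18);print(s['torque'].round(3))"
```

```text
time: 13.85
ee_pos: [0.507, -0.0885, 0.0848]
eef_rot: [0.466, 0.885, 0.0, 0.0]
ft_force: [4.9, 2.2, -0.7]
width: 0.0099
grip_force: 30.0
t 13.85 pos [ 0.507  -0.0885  0.0848] yaw 0.6 zaxis [ 0.  0. -1.] F [ 4.9  2.2 -0.7] w 0.0099 g 30.0
shift units now [ 0.054 -0.001  0.24 ] after turn [ 0.049 -0.023  0.24 ] turn units 4.015
[ 0.545 -1.238  0.015]
```

```bash
python3 -m crank '[{"claw":1,"dx":0.02,"dy":0.06,"dz":0.06,"ax":0,"ay":0,"az":0},{"claw":1,"dx":0,"dy":0,"dz":0.06,"ax":0,"ay":0,"az":0},{"claw":1,"dx":0,"dy":0,"dz":0,"ax":0,"ay":0,"az":0}]'
python3 -m crank '[{"claw":1,"dx":0,"dy":0,"dz":0.06,"ax":0,"ay":0,"az":0},{"claw":1,"dx":0,"dy":0,"dz":0.06,"ax":0,"ay":0,"az":0},{"claw":1,"dx":0,"dy":0,"dz":0,"ax":0,"ay":0,"az":0},{"claw":1,"dx":0,"dy":0,"dz":0,"ax":0,"ay":0,"az":0}]'
python3 -c "
from h import *
from bench import r
s=r.read_state();plan(s,[.506,-.0872,.0776],.18);print(s['torque'].round(3))"
```

```text
time: 14.1
ee_pos: [0.5072, -0.0874, 0.0807]
eef_rot: [0.466, 0.885, -0.0, -0.001]
ft_force: [0.6, 0.9, -2.0]
width: 0.0099
grip_force: 30.0
time: 14.43
ee_pos: [0.5076, -0.0875, 0.0775]
eef_rot: [0.466, 0.885, -0.0, -0.0]
ft_force: [0.2, 0.2, -1.0]
width: 0.0101
grip_force: 30.0
t 14.43 pos [ 0.5076 -0.0875  0.0775] yaw 0.601 zaxis [-0.001  0.    -1.   ] F [ 0.2  0.2 -1. ] w 0.0101 g 30.0
shift units now [ 0.037 -0.038 -0.003] after turn [ 0.018 -0.05  -0.003] turn units 4.021
[ 0.024 -0.078 -0.027]
```

```bash
for k in 1; do python3 -m crank '[{"claw":1,"dx":0,"dy":0,"dz":0.03,"ax":0,"ay":0,"az":0},{"claw":1,"dx":0,"dy":0,"dz":0,"ax":0,"ay":0,"az":0},{"claw":1,"dx":0,"dy":0,"dz":0,"ax":0,"ay":0,"az":0}]'; done | egrep "ee_pos|force"
python3 -m crank '[{"claw":1,"dx":0,"dy":0,"dz":0.03,"ax":0,"ay":0,"az":0},{"claw":1,"dx":0,"dy":0,"dz":0,"ax":0,"ay":0,"az":0},{"claw":1,"dx":0,"dy":0,"dz":0,"ax":0,"ay":0,"az":0}]'| egrep "ee_pos|force"
```

```text
ee_pos: [0.5079, -0.0874, 0.0769]
ft_force: [0.7, 0.0, 1.0]
grip_force: 30.0
ee_pos: [0.508, -0.0874, 0.076]
ft_force: [0.6, 0.8, -0.4]
grip_force: 30.0
```

```bash
python3 -m crank '[{"claw":1,"dx":0,"dy":0,"dz":0.03,"ax":0,"ay":0,"az":0},{"claw":1,"dx":0,"dy":0,"dz":0,"ax":0,"ay":0,"az":0},{"claw":1,"dx":0,"dy":0,"dz":0,"ax":0,"ay":0,"az":0}]'| egrep "ee_pos|force"
python3 -m crank '[{"claw":1,"dx":0,"dy":0,"dz":0.03,"ax":0,"ay":0,"az":0},{"claw":1,"dx":0,"dy":0,"dz":0,"ax":0,"ay":0,"az":0},{"claw":1,"dx":0,"dy":0,"dz":0,"ax":0,"ay":0,"az":0}]'| egrep "ee_pos|force"
python3 -c "
from h import *
from bench import r
s=r.read_state();plan(s,[.506,-.0872,.0776],.18);print(s['torque'].round(3))"
```

```text
ee_pos: [0.5081, -0.0874, 0.0755]
ft_force: [-1.5, 0.1, 5.5]
grip_force: 30.0
ee_pos: [0.5082, -0.0875, 0.0754]
ft_force: [-5.8, 1.9, 17.5]
grip_force: 30.0
t 15.43 pos [ 0.5082 -0.0875  0.0754] yaw 0.601 zaxis [ 0.     0.001 -1.   ] F [-5.8  1.9 17.5] w 0.0097 g 30.0
shift units now [ 0.048 -0.054 -0.073] after turn [ 0.022 -0.069 -0.073] turn units 4.02
[0.221 1.497 0.067]
```

It stopped hard 13.5 mm below the pin catch, so the collar is on the bezel. I'll ease off to a light push and turn clockwise.

```bash
python3 -m crank '[{"claw":1,"dx":0,"dy":-0.03,"dz":-0.02,"ax":0,"ay":0,"az":0},{"claw":1,"dx":0,"dy":-0.015,"dz":0,"ax":0,"ay":0,"az":1},{"claw":1,"dx":0,"dy":-0.015,"dz":0,"ax":0,"ay":0,"az":1},{"claw":1,"dx":0,"dy":-0.015,"dz":0,"ax":0,"ay":0,"az":1},{"claw":1,"dx":0,"dy":-0.015,"dz":0,"ax":0,"ay":0,"az":1},{"claw":1,"dx":0,"dy":0,"dz":0,"ax":0,"ay":0,"az":0},{"claw":1,"dx":0,"dy":0,"dz":0,"ax":0,"ay":0,"az":0}]'
python3 -m crank '[{"claw":1,"dx":0,"dy":-0.015,"dz":0,"ax":0,"ay":0,"az":1},{"claw":1,"dx":0,"dy":-0.015,"dz":0,"ax":0,"ay":0,"az":1},{"claw":1,"dx":0,"dy":-0.015,"dz":0,"ax":0,"ay":0,"az":1},{"claw":1,"dx":0,"dy":-0.015,"dz":0,"ax":0,"ay":0,"az":1},{"claw":1,"dx":0,"dy":0,"dz":0,"ax":0,"ay":0,"az":0},{"claw":1,"dx":0,"dy":0,"dz":0,"ax":0,"ay":0,"az":0}]'
python3 -c "
from h import *
from bench import r
s=r.read_state();plan(s,[.506,-.0872,.0776],.18);print(s['torque'].round(3))"
```

```text
time: 16.02
ee_pos: [0.5063, -0.089, 0.0755]
eef_rot: [0.64, 0.768, 0.0, 0.001]
ft_force: [1.0, -0.9, 5.5]
width: 0.0097
grip_force: 30.0
time: 16.52
ee_pos: [0.5046, -0.089, 0.0755]
eef_rot: [0.786, 0.618, 0.001, 0.001]
ft_force: [0.4, -1.3, 6.8]
width: 0.0096
grip_force: 30.0
t 16.52 pos [ 0.5046 -0.089   0.0755] yaw -0.237 zaxis [ 0.002 -0.    -1.   ] F [ 0.4 -1.3  6.8] w 0.0096 g 30.0
shift units now [ 0.07   0.032 -0.07 ] after turn [ 0.051  0.058 -0.07 ] turn units -3.985
[-0.302 -0.056 -0.015]
```

```bash
python3 -m crank '[{"claw":1,"dx":0,"dy":-0.015,"dz":0,"ax":0,"ay":0,"az":1},{"claw":1,"dx":0,"dy":-0.015,"dz":0,"ax":0,"ay":0,"az":1},{"claw":1,"dx":0,"dy":-0.015,"dz":0,"ax":0,"ay":0,"az":1},{"claw":1,"dx":0,"dy":-0.015,"dz":0,"ax":0,"ay":0,"az":1},{"claw":1,"dx":0,"dy":0,"dz":0,"ax":0,"ay":0,"az":0},{"claw":1,"dx":0,"dy":0,"dz":0,"ax":0,"ay":0,"az":0}]'
python3 -m crank '[{"claw":1,"dx":0,"dy":-0.015,"dz":0,"ax":0,"ay":0,"az":1},{"claw":1,"dx":0,"dy":-0.015,"dz":0,"ax":0,"ay":0,"az":1},{"claw":1,"dx":0,"dy":-0.015,"dz":0,"ax":0,"ay":0,"az":1},{"claw":1,"dx":0,"dy":-0.015,"dz":0,"ax":0,"ay":0,"az":1},{"claw":1,"dx":0,"dy":0,"dz":0,"ax":0,"ay":0,"az":0},{"claw":1,"dx":0,"dy":0,"dz":0,"ax":0,"ay":0,"az":0}]'
python3 -c "
from h import *
from bench import r
s=r.read_state();plan(s,[.506,-.0872,.0776],.18);print(s['torque'].round(3),s['joint_positions'].round(2))"
```

```text
time: 17.02
ee_pos: [0.5028, -0.0882, 0.0755]
eef_rot: [0.897, 0.442, 0.001, 0.0]
ft_force: [-1.0, -0.2, 7.5]
width: 0.0099
grip_force: 30.0
time: 17.52
ee_pos: [0.5014, -0.0866, 0.0755]
eef_rot: [0.969, 0.246, 0.0, -0.0]
ft_force: [-2.2, 1.4, 9.5]
width: 0.0097
grip_force: 30.0
t 17.52 pos [ 0.5014 -0.0866  0.0755] yaw -1.075 zaxis [ 0.001  0.    -1.   ] F [-2.2  1.4  9.5] w 0.0097 g 30.0
shift units now [ 0.125  0.09  -0.071] after turn [-0.047  0.147 -0.071] turn units -11.981
[0.176 0.567 0.042] [-0.7   0.32  0.9   1.98 -0.31  0.98 -0.73]
```

Now the last stretch, reading the torque to find the stop.

```bash
P='from h import *
from bench import r
s=r.read_state();plan(s,[.506,-.0872,.0776],-1.47);print(s["torque"].round(3))'
python3 -m crank '[{"claw":1,"dx":0,"dy":-0.015,"dz":0,"ax":0,"ay":0,"az":1},{"claw":1,"dx":0,"dy":-0.015,"dz":0,"ax":0,"ay":0,"az":1},{"claw":1,"dx":0,"dy":-0.007,"dz":0,"ax":0,"ay":0,"az":0.5},{"claw":1,"dx":0,"dy":0,"dz":0,"ax":0,"ay":0,"az":0},{"claw":1,"dx":0,"dy":0,"dz":0,"ax":0,"ay":0,"az":0}]'>/dev/null; python3 -c "$P"
python3 -m crank '[{"claw":1,"dx":0,"dy":-0.01,"dz":0,"ax":0,"ay":0,"az":0.7},{"claw":1,"dx":0,"dy":0,"dz":0,"ax":0,"ay":0,"az":0},{"claw":1,"dx":0,"dy":0,"dz":0,"ax":0,"ay":0,"az":0}]'>/dev/null; python3 -c "$P"
python3 -m crank '[{"claw":1,"dx":0,"dy":-0.007,"dz":0,"ax":0,"ay":0,"az":0.5},{"claw":1,"dx":0,"dy":0,"dz":0,"ax":0,"ay":0,"az":0},{"claw":1,"dx":0,"dy":0,"dz":0,"ax":0,"ay":0,"az":0}]'>/dev/null; python3 -c "$P"
```

```text
t 17.93 pos [ 0.5009 -0.0854  0.0755] yaw -1.336 zaxis [ 0.001  0.001 -1.   ] F [-1.6  1.7  9.4] w 0.0098 g 30.0
shift units now [ 0.15   0.097 -0.071] after turn [ 0.162  0.076 -0.071] turn units 1.28
[0.348 0.695 0.011]
t 18.18 pos [ 0.5009 -0.085   0.0755] yaw -1.409 zaxis [ 0.001  0.001 -1.   ] F [-1.8  2.3 10. ] w 0.0097 g 30.0
shift units now [ 0.156  0.098 -0.07 ] after turn [ 0.162  0.089 -0.07 ] turn units 0.58
[0.399 0.704 0.039]
t 18.43 pos [ 0.5009 -0.0849  0.0755] yaw -1.461 zaxis [ 0.     0.001 -1.   ] F [-2.5  1.2 10.2] w 0.0095 g 30.0
shift units now [ 0.162  0.096 -0.071] after turn [ 0.163  0.095 -0.071] turn units 0.089
[0.282 0.688 0.513]
```

```bash
python3 -m crank '[{"claw":1,"dx":0,"dy":-0.002,"dz":0,"ax":0,"ay":0,"az":0.15},{"claw":1,"dx":0,"dy":0,"dz":0,"ax":0,"ay":0,"az":0},{"claw":1,"dx":0,"dy":0,"dz":0,"ax":0,"ay":0,"az":0},{"claw":1,"dx":0,"dy":0,"dz":0,"ax":0,"ay":0,"az":0},{"claw":1,"dx":0,"dy":0,"dz":0,"ax":0,"ay":0,"az":0},{"claw":1,"dx":0,"dy":0,"dz":0,"ax":0,"ay":0,"az":0}]'>/dev/null
python3 - <<'E'
from h import *
from bench import r
s=r.read_state();plan(s,[.506,-.0872,.0776],-1.47);print(s["torque"].round(3))
a=r.camera("side"); d=r.camera("scene")
g=lambda c,x,y:cv2.resize(cv2.convertScaleAbs(c["color"][y:y+90,x:x+60,::-1],alpha=1.3,beta=10),(400,600),interpolation=cv2.INTER_CUBIC)
cv2.imwrite("pics/m6.png",np.hstack([g(a,320,180),g(d,290,175)]))
E
```

```text
t 18.93 pos [ 0.5009 -0.0849  0.0755] yaw -1.476 zaxis [ 0.001  0.001 -1.   ] F [-1.8  1.2  9.1] w 0.0105 g 30.0
shift units now [ 0.163  0.093 -0.071] after turn [ 0.162  0.094 -0.071] turn units -0.058
[0.289 0.613 0.639]
```

View pics/m6.png

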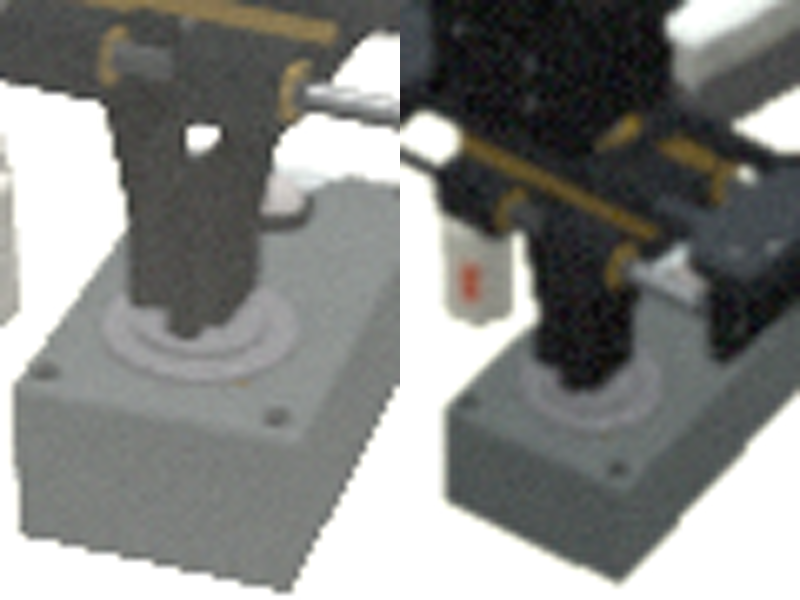

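The collar sits on the bezel at (200,335) in side and (592,390) in scene. The key is turned a quarter turn and held against the stop with 0.6 N m. Handing in.

```bash
python3 -c "
from bench import r
print(r.close_job())"
```

```text
the job is handed in; nothing more can be done
None
```

I handed the job in at about 19 s: the flat-bow key is home with its collar on the bezel, turned clockwise to the stop and still gripped there; on the way to the stand the hand briefly touched the oven at about 7 N, and the judge's result was not shown.

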